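Park the amplifier's inner volume knob, then wake it

ROBOT

A 6-joint arm with a two-finger parallel gripper is mounted at the origin on the work surface. World frame = base frame: x ahead of the robot, y to its left, z up, the work surface at z = 0. Lengths are in m, angles in rad, forces in N, time in s.
With the tool pointing down it reaches from about 0.425 to 0.95 m from the base axis. Payload 3.5 kg.
Tool frame: the origin (TCP) lies midway between the tips of the shut fingers; the grasp point (between the pads) lies 19 mm behind it; z points along the fingers, y is the line along which they close (so a half turn about z gives the same grasp; the last joint's range is limited). The gripper opens to 85 mm and grips with 20 to 120 N. Pads are 22 mm wide; open, the fingers measure 114 mm over their backs; the gripper's body (76 mm by 85 mm) begins 54 mm behind the grasp point. The pads swing forward as they close: fully open they stand 13 mm farther back than shut.
Start: joints at [1.174, 0.286, 1.577, -0, 1.279, -0.15], TCP at [0.165, 0.655, 0.231] pointing down, gripper open.
Joint ranges: [-2.77, 2.77], [-0.9, 2.22], [0.21, 2.48], [-1.53, 4.67], [0.24, 2.81], [-2.84, 2.84]. Speed limits (rad/s): [2.79, 2.79, 3.14, 3.14, 3.14, 3.14].

INTERFACE

Orientations are given as a 3x3 rotation matrix whose columns are the frame's x, y, z axes.
In Python, from station import robot gives the robot as it stands. The module is installed in compiled form; this text tells all that it offers.
- The arm moves only by the tool play_rows, never from a script. Its argument "increments" is a list of rows, each an object with "xyz": the shift along the tool's x, y, z in m, a list of three; "dr": the turn, a rotation vector about the tool's x, y, z in rad, a list of three. A call has 1 to 20 rows; each row is the pose to reach, as a shift and turn from the pose commanded when the call began, along the tool's axes at that moment; what a row does not reach only later rows make up. A row lasts 1/12 s, in which the tool goes at most 41.7 mm and 7.16 degrees, less where a joint would pass 70% of its speed; a pose out of reach is approached as far as the arm can. A call with a gripper value outside its range is refused whole. "claw" is the closure, from 0 (fully open) to 1 (shut), set as the call begins (left out, the last holds). The fingers move at their own pace and stop on an object; "newtons" is the grip in N (left out, the last holds). Time passes only in rows, so rows that repeat a pose let the fingers close. It gives the time, the measured TCP pose, the force, the opening and the grip force at its end, in the units of the state.
- robot.state(): the state, without advancing time (a new reading comes with each control period).
- robot.get_image(name): name is "scene" or "top"; returns a dict with "image" (480x640x3 uint8, red, green, blue), "mtx" (3x3 intrinsics, pixels), "rvec" (rotation vector, rad) and "tvec" (3), from world to camera coordinates, as OpenCV has them. Camera axes: x right, y down, z forward; pixel columns grow to the right and rows downward; lengths in m; the calibration is good to about 2 mm. A picture is of the moment at which its call begins. There is no depth.
- robot.finish_job(): hands the job in; it is judged then, once.
Trained networks look in the newest picture that a camera, given by its name, has taken for a name from the list of things; names that differ only in an ending like _2 or _b are one class to them, and where a whole thing is asked for, a point or a joint stands for the part that bears it (a point fixed in the world has none). Each returns a list of dicts, best first, with "confidence" (0 to 1); they miss things now and then, are a little off and sometimes report something else, mostly with a low value. They report only what shows in the picture. A call takes as long as a camera call.
- robot.boxes_of(camera, name): "point" ([column, row] in pixels, amid what is visible of it).
- robot.cut_out(camera, name): "pixels" (480x640 bool, what is visible of it) and "point" ([column, row] in pixels, amid what is visible of it).
- robot.mark_of(camera, name): "point" ([column, row] in pixels: a listed point, or the origin of a listed thing).
The state is a dict: "time": time; "joint_positions": joint angles; "qd": joint speeds; "joint_torque": joint torques, N m; "position": TCP position; "tool_rot": TCP orientation; "wrist_force": force on the tool from outside, world axes, zero at the start; "torque": the same for the moment, N m; "finger_gap": opening from 0.0 (shut) to 1.0 (fully open); "gripper_force": force on a finger pad.
Only numpy, scipy, OpenCV 4.12 (cv2) and the standard library are available. Lean on these libraries where they do the work, as an engineer would, in place of code of your own. Each camera call takes 0.05 s, during which the arm holds its last target. There are 200 camera calls.

TASK

Get the second-hand amplifier on the stall ready to show: turn only the small orange inner knob of the two-tier dial all the way anticlockwise to OFF, pushing it in just enough to slip past the safety stop it meets on the way, and let it spring fully up again there. Do not turn the silver outer ring and do not force the knob against the stop. Only then press the green button right down and let it go; leave the grey knob and everything else on the table as it is.

Things in the scene. Friction and masses are not known exactly. Their poses are not given: they have to be found in the camera images.
- dial: Black square plate (72 x 72 x 4 mm) of the two-tier dial, one of three bays in a row, 105 mm apart along y, on the flat top (64 mm high) of the amplifier, a low dark case 200 x 350 mm. Fixed. Origin: on the dial's axis at the plate's underside, z up. Above it: ring 4-16 mm, thin shaft 16-20.7, inner knob 20.7-35.7 when up. The other bays stand under 30 mm high.
- knob_top (a point): Centre of the top of the small inner volume knob: orange, round, white line on top, 22 mm diameter, 15 mm tall, 35.7 mm above the dial plate's origin when up. It pushes straight down on a spring: gives at 5 N, then 2 N more per mm (10 N at 2.5 mm, 14.4 N at 4.7 mm). At 4.7 mm its underside meets the outer ring and drags it when turned.
- volume (a joint): Angle of the inner volume knob, rad, larger = clockwise from above. 0 is the OFF end (hard stop); starts between 0.95 and 1.3. Turns easily (0.02 N m). Turned anticlockwise it meets a hidden safety stop at about 0.85; pushed in 2.5 mm or more it passes under it, and below about 0.15 it is clear and springs up by itself if let.
- stop: Hidden safety stop inside the dial, fixed; not visible, nothing to grasp. Origin on the dial's axis. It may not be loaded above 25 N, which is a turning moment of about 0.45 N m on the knob.
- key: The hidden key inside the dial that turns and sinks with the inner knob and runs against the safety stop at a radius of 18 mm. Not visible; origin on the dial's axis.
- tone_mark (a point): Blue mark on the top of the outer tone ring, 24 mm from the axis. The ring is aluminium, 52 mm diameter, its flat top 16 mm above the dial plate's origin, coaxial with the inner knob and 4.7 mm below its underside. It turns very easily (0.012 N m): a light rub by fingertips or by the pushed-in knob moves it.
- start_top (a point): Centre of the top of the green round push button, 26 mm diameter, in a black housing on the amplifier's top in one of the other two bays. Presses straight down 6 mm on a spring, 5 N at the bottom, and comes up again.
- start (a joint): Travel of the green button in m: 0 up, 0.006 fully down.
- input_mark (a point): End of the white line on the plain grey knob (28 mm diameter, 18 mm tall, top 22 mm above the amplifier's top) in the remaining bay, 13 mm from its axis. Not to be touched.
- driver_grip (a point): Handle of a red screwdriver (170 mm long) lying loose on the table on the robot's side of the amplifier.
- dish_in (a point): Inside floor of a small green glass dish (90 mm across, 30 mm high) behind the amplifier, loose.
- cup_in (a point): Inside floor of a white paper cup (72 mm across, 85 mm high), loose, left of the amplifier.
- tin_mid (a point): Middle of a yellow tin (70 mm across, 90 mm high), loose, right of the amplifier.
- cork_mid (a point): Middle of the wooden handle (100 mm long) of a corkscrew lying loose on the table to the right.
- mug_in (a point): Inside floor of a blue mug (80 mm across, 90 mm high), loose, at the right behind the amplifier.

How it is judged:
By the outcome, as a careful person would: the job done as asked, in the order asked, and still so for the second after the job is handed in, with the robot touching nothing.
It also fails if it takes over 64 s, if anything falls off the work surface, if the arm or the gripper's body presses on something with over 40 N, if the wrist force passes 120 N, or if a joint passes its speed limit or range.

## Working session

There is one attempt and no reset: what is moved stays moved. The work goes in short steps, Python scripts to look and compute and a tool call to move; the robot and the scene stay as the last step left them, time stands still between calls to the robot, and variables do not carry over. Pictures are saved under pics/ and viewed, at most 10 in all, crops included, and the job is handed in when it is done.

Besides the shell and the picture viewer there is one more tool, called after "Emit:" as name(argument=value, ...), one argument or row to a line, values as JSON. play_rows: Moves the arm, as the interface text tells. Its arguments: {"type":"object","properties":{"increments":{"type":"array","items":{"type":"object","properties":{"xyz":{"type":"array","items":{"type":"number"}},"dr":{"type":"array","items":{"type":"number"}}}}},"claw":{"type":"number"},"newtons":{"type":"number"}},"required":["increments"]}

```bash
mkdir -p pics
cat > h.py <<'E'
import numpy as np, cv2
from station import robot
def ray(im,p):
    R=cv2.Rodrigues(np.array(im["rvec"],float))[0];t=np.array(im["tvec"],float).ravel()
    u=cv2.undistortPoints(np.array([[p]],float),np.array(im["mtx"],float),None).ravel()
    return -R.T@t, R.T@np.r_[u,1]
def at_z(im,p,z):
    o,d=ray(im,p); return o+d*(z-o[2])/d[2]
def tri(rs):
    A=0;b=0
    for o,d in rs:
        d=d/np.linalg.norm(d);M=np.eye(3)-np.outer(d,d);A=A+M;b=b+M@o
    return np.linalg.solve(A,b)
def proj(im,X):
    return cv2.projectPoints(np.array([X],float),np.array(im["rvec"],float),np.array(im["tvec"],float),np.array(im["mtx"],float),None)[0].ravel()
E
python3 - <<'E'
from h import *
np.set_printoptions(precision=4,suppress=True)
s=robot.state();print(s["time"],s["position"],s["tool_rot"],s["finger_gap"])
Z=dict(knob_top=.0997,tone_mark=.08,start_top=None,input_mark=.086,dial=.064)
ims={c:robot.get_image(c) for c in("scene","top")}
for c in ims: cv2.imwrite(f"pics/{c}0.png",ims[c]["image"][:,:,::-1]); print(c,ray(ims[c],[320,240]))
for n in Z:
    rs=[]
    for c in ims:
        m=robot.mark_of(c,n)[:1]
        for q in m:
            print(n,c,np.array(q["point"]),round(q["confidence"],2),at_z(ims[c],q["point"],Z[n] or .085)); rs.append(ray(ims[c],q["point"]))
    if len(rs)==2: print("  tri",tri(rs))
E
```

```text
0.0 [0.1646 0.6539 0.23  ] [[-0.9697  0.2443 -0.0009]
 [ 0.2443  0.9697 -0.0021]
 [ 0.0003 -0.0023 -1.    ]] 0.9999748437904444
scene (array([ 0.9535, -0.4469,  0.8351]), array([-0.3953,  0.4662, -0.7915]))
top (array([ 0.4486, -0.0322,  1.3207]), array([ 0.113 ,  0.018 , -0.9937]))
knob_top scene [230.5 294. ] 0.6 [ 0.5421 -0.2219  0.0997]
knob_top top [414.2 260.2] 0.63 [ 0.5405 -0.2195  0.0997]
  tri [ 0.5405 -0.2204  0.0962]
tone_mark scene [218.6 298.9] 0.73 [ 0.5219 -0.2382  0.08  ]
tone_mark top [421.3 265.4] 0.66 [ 0.53   -0.2382  0.08  ]
  tri [ 0.5282 -0.2387  0.0885]
start_top scene [270.3 263.9] 0.46 [ 0.5425 -0.1171  0.085 ]
start_top top [369.3 261. ] 0.67 [ 0.5406 -0.1205  0.085 ]
  tri [ 0.5418 -0.119   0.0859]
input_mark scene [139.5 350.3] 0.61 [ 0.4983 -0.4005  0.086 ]
input_mark top [318.2 270.7] 0.48 [ 0.5197 -0.0054  0.086 ]
  tri [ 0.5074 -0.2028  0.0864]
dial scene [232.  299.6] 0.93 [ 0.5338 -0.2177  0.064 ]
dial top [410.3 262.2] 0.86 [ 0.5386 -0.2159  0.064 ]
  tri [ 0.5372 -0.2171  0.0677]
```

```bash
python3 -c "
import cv2
a=cv2.imread('pics/scene0.png');cv2.imwrite('pics/s0.png',cv2.resize(a[220:400,120:360],None,fx=3.3,fy=3.3,interpolation=2))
a=cv2.imread('pics/top0.png');cv2.imwrite('pics/t0.png',cv2.resize(a[180:330,270:470],None,fx=4,fy=4,interpolation=2))"
```

```text
(no output)
```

View pics/scene0.png

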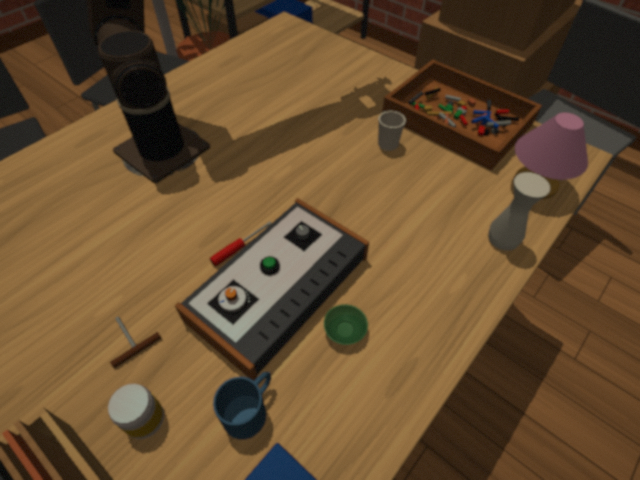

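View pics/t0.png

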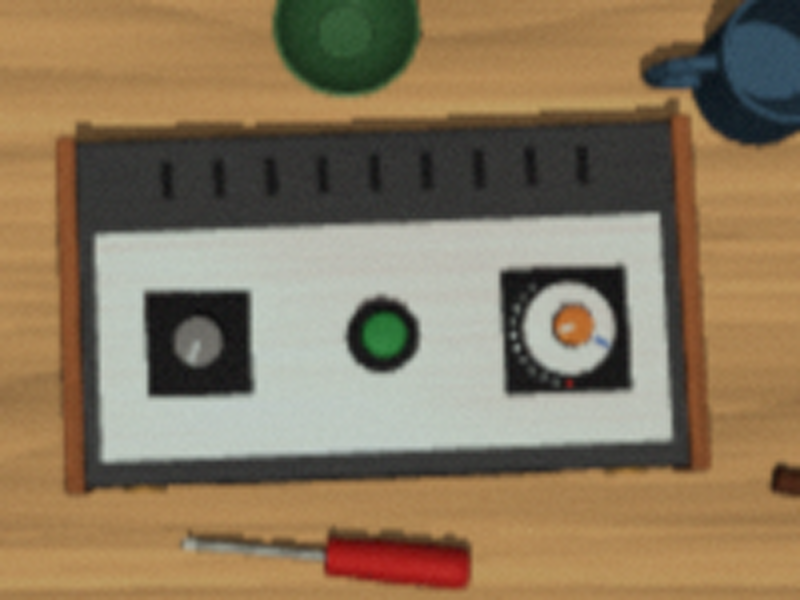

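View pics/s0.png

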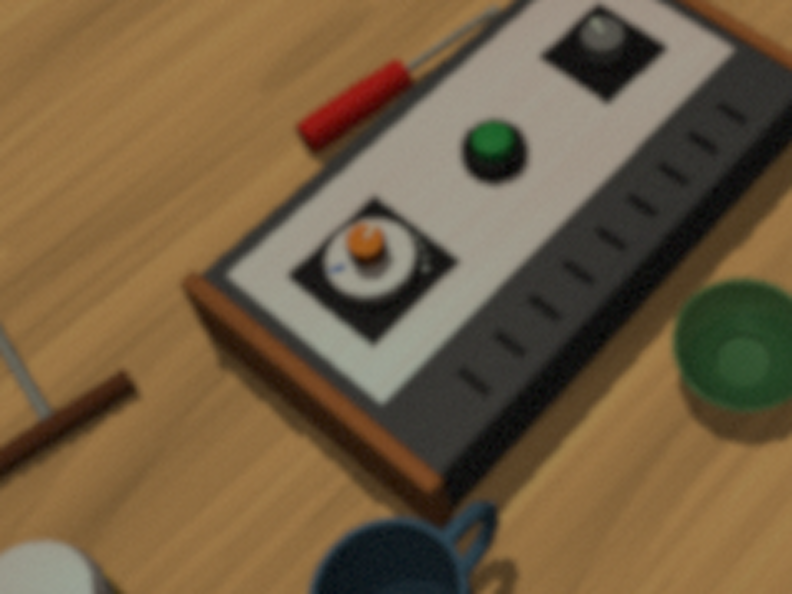

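The scene and top pictures show the dial at the right of the amplifier: top view pixel about (413,261), white line pointing left, red OFF dot at the bottom. The green button is at (366,263) and the grey knob at (319,266). Next I refine the centres and work out the approach.

```bash
cat >> h.py <<'E'
def rows_to(P,yaw,pos=None,rot=None):
    s=robot.state();p=np.array(s["position"]) if pos is None else pos;R=np.array(s["tool_rot"]) if rot is None else rot
    Rt=np.array([[np.cos(yaw),np.sin(yaw),0],[np.sin(yaw),-np.cos(yaw),0],[0,0,-1]])
    return np.round(R.T@(np.array(P)-p),4), np.round(cv2.Rodrigues(R.T@Rt)[0].ravel(),4)
E
python3 - <<'E'
from h import *
from scipy.optimize import least_squares
np.set_printoptions(precision=4,suppress=True)
ims={c:robot.get_image(c) for c in("scene","top")}
for nm in("knob_top","start_top","dial"):
  for c in ims:
    q=robot.cut_out(c,nm)[0]; m=q["pixels"]; print(nm,c,m.sum(),np.argwhere(m).mean(0)[::-1],q["confidence"])
for c in ims:
    h=cv2.cvtColor(ims[c]["image"],cv2.COLOR_RGB2HSV)
    for n,lo,hi,ctr in(("orange",(8,150,110),(22,255,255),None),("green",(50,110,40),(80,255,255),None)):
        m=cv2.inRange(h,lo,hi); k,l,st,ce=cv2.connectedComponentsWithStats(m)
        for i in range(1,k):
            if st[i][4]>25 and (205<ce[i][0]<290 if c=="scene" else 350<ce[i][0]<430) and 240<ce[i][1]<320: print(c,n,st[i],ce[i])
# top-plate corner estimates
c=[[500,270],[623,265],[632,390],[507,394]]
P=[at_z(ims["top"],[a/4+270,b/4+180],.068) for a,b in c];print(np.array(P),np.mean(P,0))
c=[[374,197],[458,263],[375,342],[291,275]]
P=[at_z(ims["scene"],[a/3.3+120,b/3.3+220],.068) for a,b in c];print(np.array(P),np.mean(P,0))
a=at_z(ims["top"],[573/4+270,325/4+180],.0997);b=at_z(ims["top"],[561/4+270,330/4+180],.0997);d=b-a;print("line",a,np.arctan2(d[1],d[0]))
r=at_z(ims["top"],[569/4+270,384/4+180],.068);print("red",r)
for P,y in(((.5,.25,.23),2.0),((.541,-.2205,.2),.9)): print(rows_to(P,y))
E
```

```text
knob_top scene 143 [230. 294.] 0.52
knob_top top 110 [413.2091 260.3545] 0.59
start_top scene 130 [268.5231 262.8231] 0.42Traceback (most recent call last):
  File "<stdin>", line 7, in <module>
IndexError: list index out of range
```

Run:
```python
from h import *
np.set_printoptions(precision=4,suppress=True)
ims={c:robot.get_image(c) for c in("scene","top")}
for c in ims:
    h=cv2.cvtColor(ims[c]["image"],cv2.COLOR_RGB2HSV)
    for n,lo,hi,z in(("orange",(4,130,90),(22,255,255),.0997),("green",(50,110,40),(80,255,255),.085)):
        m=cv2.inRange(h,lo,hi); k,l,st,ce=cv2.connectedComponentsWithStats(m)
        for i in range(1,k):
            if 25<st[i][4]<300 and (205<ce[i][0]<290 if c=="scene" else 350<ce[i][0]<430) and 240<ce[i][1]<320: print(c,n,st[i],ce[i],at_z(ims[c],ce[i],z))
c=[[500,270],[623,265],[632,390],[507,394]]
P=[at_z(ims["top"],[a/4+270,b/4+180],.068) for a,b in c];print("plate top",np.mean(P,0),[np.linalg.norm(P[i]-P[i-1]) for i in range(4)])
c=[[374,197],[458,263],[375,342],[291,275]]
P=[at_z(ims["scene"],[a/3.3+120,b/3.3+220],.068) for a,b in c];print("plate scene",np.mean(P,0))
a=at_z(ims["top"],[573/4+270,325/4+180],.0997);b=at_z(ims["top"],[561/4+270,330/4+180],.0997);d=b-a;print("line",a,np.arctan2(d[1],d[0]))
r=at_z(ims["top"],[569/4+270,384/4+180],.068);print("red",r)
for P,y in(((.5,.25,.23),2.0),((.541,-.2205,.2),.9)): print(rows_to(P,y))
```

```text
scene orange [225 288  11  10  75] [229.9867 292.9733] [ 0.5397 -0.221   0.0997]
scene green [262 257  14  11 112] [268.8125 262.2589] [ 0.5374 -0.1162  0.085 ]
top orange [409 257   9   9  59] [413.2373 260.7966] [ 0.5392 -0.2173  0.0997]
top green [360 258  12  12 114] [365.5877 263.3509] [ 0.5354 -0.1121  0.085 ]
plate top [ 0.5379 -0.2177  0.068 ] [np.float64(0.07094590284898214), np.float64(0.07052001651522338), np.float64(0.07158878138663408), np.float64(0.07119966230531637)]
plate scene [ 0.5409 -0.2194  0.068 ]
line [ 0.5381 -0.2173  0.0997] 1.9555319909141018
red [ 0.5068 -0.219   0.068 ]
(array([-0.4238, -0.3104,  0.0013]), array([-0.    , -0.    ,  0.8948]))
(array([-0.5785, -0.7566,  0.0313]), array([-0.    , -0.    ,  1.9948]))
```

Emit:
play_rows(
  increments=[
    {"xyz":[-0.1,-0.07,0],"dr":[0,0,0.2]},
    {"xyz":[-0.42,-0.31,0],"dr":[0,0,0.9]},
    {"xyz":[-0.42,-0.31,0],"dr":[0,0,0.9]},
    {"xyz":[-0.42,-0.31,0],"dr":[0,0,0.9]},
    {"xyz":[-0.42,-0.31,0],"dr":[0,0,0.9]},
    {"xyz":[-0.42,-0.31,0],"dr":[0,0,0.9]},
    {"xyz":[-0.42,-0.31,0],"dr":[0,0,0.9]},
    {"xyz":[-0.42,-0.31,0],"dr":[0,0,0.9]},
    {"xyz":[-0.42,-0.31,0],"dr":[0,0,0.9]},
    {"xyz":[-0.42,-0.31,0],"dr":[0,0,0.9]},
    {"xyz":[-0.42,-0.31,0],"dr":[0,0,0.9]},
    {"xyz":[-0.42,-0.31,0],"dr":[0,0,0.9]},
    {"xyz":[-0.42,-0.31,0],"dr":[0,0,0.9]},
    {"xyz":[-0.42,-0.31,0],"dr":[0,0,0.9]},
    {"xyz":[-0.42,-0.31,0],"dr":[0,0,0.9]},
  ],
  claw=0.4,
  newtons=30,
)

```text
time: 2.25
position: [0.497, 0.2504, 0.2314]
tool_rot: [[-0.409, 0.913, -0.0], [0.913, 0.409, 0.0], [0.0, -0.0, -1.0]]
wrist_force: [-0.7, 0.7, 0.3]
finger_gap: 0.596
gripper_force: 0.0
```

Run:
```python
from h import *
s=robot.state();print(s["joint_positions"],s["finger_gap"])
print(rows_to((.5393,-.2188,.16),.9))
```

```text
[ 2.84178496e-01  2.57614529e-02  1.87035704e+00  4.66049435e-04
  1.24566418e+00 -1.37104685e-01] 0.5963312487865257
(array([-0.4455, -0.1532,  0.0712]), array([-4.0000e-04, -3.0000e-04,  1.0919e+00]))
```

Emit:
play_rows(
  increments=[
    {"xyz":[-0.445,-0.153,0.035],"dr":[0,0,1.092]},
    {"xyz":[-0.445,-0.153,0.035],"dr":[0,0,1.092]},
    {"xyz":[-0.445,-0.153,0.035],"dr":[0,0,1.092]},
    {"xyz":[-0.445,-0.153,0.035],"dr":[0,0,1.092]},
    {"xyz":[-0.445,-0.153,0.035],"dr":[0,0,1.092]},
    {"xyz":[-0.445,-0.153,0.035],"dr":[0,0,1.092]},
    {"xyz":[-0.445,-0.153,0.035],"dr":[0,0,1.092]},
    {"xyz":[-0.445,-0.153,0.035],"dr":[0,0,1.092]},
    {"xyz":[-0.445,-0.153,0.035],"dr":[0,0,1.092]},
    {"xyz":[-0.445,-0.153,0.035],"dr":[0,0,1.092]},
    {"xyz":[-0.445,-0.153,0.035],"dr":[0,0,1.092]},
    {"xyz":[-0.445,-0.153,0.035],"dr":[0,0,1.092]},
    {"xyz":[-0.445,-0.153,0.035],"dr":[0,0,1.092]},
    {"xyz":[-0.445,-0.153,0.05],"dr":[0,0,1.092]},
    {"xyz":[-0.445,-0.153,0.071],"dr":[0,0,1.092]},
    {"xyz":[-0.445,-0.153,0.071],"dr":[0,0,1.092]},
  ],
)

```text
time: 3.58
position: [0.538, -0.2134, 0.1562]
tool_rot: [[0.618, 0.786, -0.007], [0.786, -0.618, 0.005], [-0.0, -0.008, -1.0]]
wrist_force: [-1.0, 1.0, -0.9]
finger_gap: 0.6
gripper_force: 0.0
```

Run:
```python
from h import *
np.set_printoptions(precision=4,suppress=True)
s=robot.state();print(s["joint_positions"],s["position"],s["finger_gap"],s["wrist_force"])
print(rows_to((.5393,-.2188,.088),.9))
for c in("scene","top"):
    im=robot.get_image(c);a=im["image"][:,:,::-1].copy();q=proj(im,[.5393,-.2188,.0997]);print(c,q, proj(im,s["position"]))
    x,y=q.astype(int);cv2.imwrite(f"pics/{c}1.png",cv2.resize(a[y-50:y+50,x-65:x+65],None,fx=4,fy=4,interpolation=2))
a=np.vstack([cv2.imread(f"pics/{c}1.png")[50:350] for c in("scene","top")]);cv2.imwrite("pics/b1.png",a)
```

```text
[-0.5531  0.1543  1.8764  0.0009  1.1192  0.1123] [ 0.538  -0.2134  0.1562] 0.599928188507032 [-1.0178  1.0221 -0.9409]
(array([-0.0035,  0.0049,  0.0682]), array([-0.0083,  0.0002,  0.005 ]))
scene [230.6829 292.0954] [227.6415 273.4142]
top [413.9165 260.7253] [415.394  259.3386]
```

View pics/b1.png

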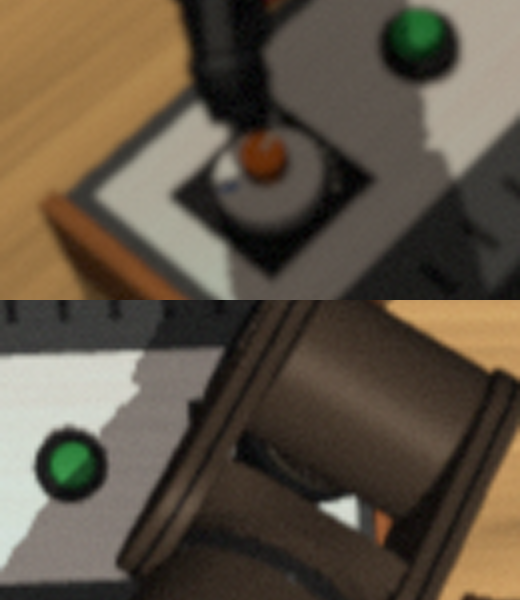

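Emit:
play_rows(
  increments=[
    {"xyz":[-0.0035,0.005,0.02],"dr":[-0.008,0,0.005]},
    {"xyz":[-0.0035,0.005,0.04],"dr":[-0.008,0,0.005]},
    {"xyz":[-0.0035,0.005,0.055],"dr":[-0.008,0,0.005]},
    {"xyz":[-0.0035,0.005,0.062],"dr":[-0.008,0,0.005]},
    {"xyz":[-0.0035,0.005,0.062],"dr":[-0.008,0,0.005]},
    {"xyz":[-0.0035,0.005,0.062],"dr":[-0.008,0,0.005]},
    {"xyz":[-0.0035,0.005,0.062],"dr":[-0.008,0,0.005]},
  ],
)

```text
time: 4.27
position: [0.543, -0.2233, 0.1003]
tool_rot: [[0.623, 0.782, 0.009], [0.782, -0.623, -0.007], [0.0, 0.011, -1.0]]
wrist_force: [0.3, 0.6, -0.4]
finger_gap: 0.599
gripper_force: 0.0
```

Run:
```python
from h import *
np.set_printoptions(precision=4,suppress=True)
print(rows_to((.5393,-.2188,.088),.9))
```

```text
(array([ 0.0012, -0.0058,  0.0122]), array([ 0.0111, -0.0004, -0.0016]))
```

Emit:
play_rows(
  increments=[
    {"xyz":[0.0025,-0.0055,0.003],"dr":[0.009,0,0]},
    {"xyz":[0.0025,-0.0055,0.003],"dr":[0.009,0,0]},
    {"xyz":[0.0025,-0.0055,0.003],"dr":[0.009,0,0]},
    {"xyz":[0.0025,-0.0055,0.003],"dr":[0.009,0,0]},
    {"xyz":[0.0025,-0.0055,0.003],"dr":[0.009,0,0]},
    {"xyz":[0.0025,-0.0055,0.003],"dr":[0.009,0,0]},
  ],
)

```text
time: 4.77
position: [0.5391, -0.2178, 0.0954]
tool_rot: [[0.623, 0.782, -0.001], [0.782, -0.623, 0.0], [0.0, -0.001, -1.0]]
wrist_force: [0.1, 0.3, -0.3]
finger_gap: 0.608
gripper_force: 0.0
```

Run:
```python
from h import *
np.set_printoptions(precision=4,suppress=True)
print(rows_to((.5393,-.2188,.088),.9),robot.state()["wrist_force"])
```

```text
(array([-0.0007,  0.0008,  0.0074]), array([-0.0008, -0.    , -0.0023])) [ 0.1105  0.3224 -0.3433]
```

Emit:
play_rows(
  increments=[
    {"xyz":[-0.0006,0.0006,0.004]},
    {"xyz":[-0.0006,0.0006,0.0072]},
    {"xyz":[-0.0006,0.0006,0.0072]},
    {"xyz":[-0.0006,0.0006,0.0072]},
  ],
)

```text
invalid input
```

Emit:
play_rows(
  increments=[
    {"xyz":[0,0,0]},
    {"xyz":[0,0,0]},
    {"xyz":[0,0,0]},
    {"xyz":[0,0,0]},
    {"xyz":[0,0,0]},
    {"xyz":[0,0,0]},
    {"xyz":[0,0,0]},
    {"xyz":[0,0,0]},
  ],
  claw=1.0,
  newtons=20,
)

```text
invalid input
```

Run:
```python
from h import *
np.set_printoptions(precision=4,suppress=True)
s=robot.state();R=np.array(s["tool_rot"]);print(s["position"],R.T@s["wrist_force"],R.T@s["torque"],s["finger_gap"])
im=robot.get_image("scene");cv2.imwrite("pics/g.png",cv2.resize(im["image"][255:335,170:290,::-1],None,fx=5,fy=5,interpolation=2))
```

```text
[ 0.5391 -0.2178  0.0954] [ 0.3209 -0.1143  0.3434] [-0.0057 -0.0065 -0.0131] 0.6075511656736774
```

View pics/g.png

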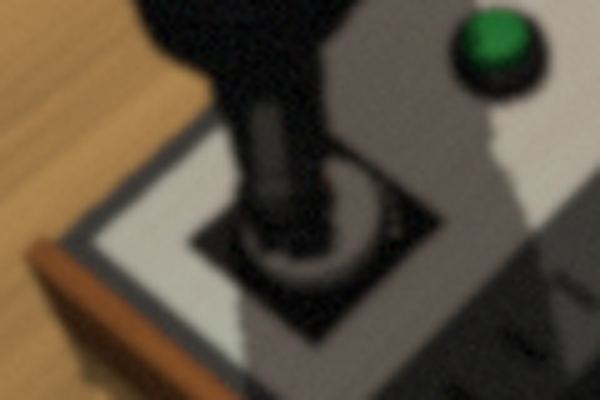

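Emit:
play_rows(
  increments=[
    {"xyz":[-0.0006,0.0006,0.004],"dr":[0,0,0]},
    {"xyz":[-0.0006,0.0006,0.0072],"dr":[0,0,0]},
    {"xyz":[-0.0006,0.0006,0.0072],"dr":[0,0,0]},
    {"xyz":[-0.0006,0.0006,0.0072],"dr":[0,0,0]},
    {"xyz":[-0.0006,0.0006,0.0072],"dr":[0,0,0]},
  ],
)

```text
time: 5.23
position: [0.5391, -0.2185, 0.0879]
tool_rot: [[0.623, 0.782, -0.001], [0.782, -0.623, 0.001], [0.0, -0.001, -1.0]]
wrist_force: [-0.4, 0.0, 0.3]
finger_gap: 0.597
gripper_force: 0.0
```

Run:
```python
from h import *
np.set_printoptions(precision=4,suppress=True)
print(rows_to((.5393,-.2188,.088),.9),robot.state()["wrist_force"])
```

```text
(array([-0.0001,  0.0003, -0.0001]), array([-0.0013, -0.    , -0.0022])) [-0.4248  0.0224  0.3283]
```

Emit:
play_rows(
  increments=[
    {"xyz":[0,0,0],"dr":[0,0,0]},
    {"xyz":[0,0,0],"dr":[0,0,0]},
    {"xyz":[0,0,0],"dr":[0,0,0]},
    {"xyz":[0,0,0],"dr":[0,0,0]},
    {"xyz":[0,0,0],"dr":[0,0,0]},
    {"xyz":[0,0,0],"dr":[0,0,0]},
    {"xyz":[0,0,0],"dr":[0,0,0]},
    {"xyz":[0,0,0],"dr":[0,0,0]},
  ],
  claw=1.0,
  newtons=20,
)

```text
time: 5.9
position: [0.5396, -0.2189, 0.0884]
tool_rot: [[0.623, 0.782, 0.0], [0.782, -0.623, -0.0], [0.0, 0.0, -1.0]]
wrist_force: [1.5, -1.3, -0.6]
finger_gap: 0.243
gripper_force: 20.2
```

Run:
```python
from h import *
np.set_printoptions(precision=4,suppress=True)
s=robot.state();R=np.array(s["tool_rot"]);print(s["position"],R.T@s["wrist_force"],R.T@s["torque"],s["finger_gap"],s["gripper_force"])
```

```text
[ 0.5396 -0.2189  0.0884] [-0.1145  1.9523  0.5589] [-0.3919  0.0077  0.0045] 0.24291514060022965 20.161895155906677
```

Emit:
play_rows(
  increments=[
    {"xyz":[0,0,0],"dr":[0,0,0]},
    {"xyz":[0,0,0],"dr":[0,0,0]},
    {"xyz":[0,0,0.001],"dr":[0,0,0]},
    {"xyz":[0,0,0.002],"dr":[0,0,0]},
    {"xyz":[0,0,0.003],"dr":[0,0,0]},
    {"xyz":[0,0,0.003],"dr":[0,0,0]},
    {"xyz":[0,0,0.003],"dr":[0,0,0]},
    {"xyz":[0,0,0.003],"dr":[0,0,0]},
  ],
  newtons=45,
)

```text
time: 6.57
position: [0.5397, -0.2189, 0.0867]
tool_rot: [[0.623, 0.782, -0.0], [0.782, -0.623, -0.0], [-0.0, -0.0, -1.0]]
wrist_force: [-0.9, 0.2, 7.9]
finger_gap: 0.23
gripper_force: 44.5
```

Run:
```python
from h import *
np.set_printoptions(precision=4,suppress=True)
s=robot.state();R=np.array(s["tool_rot"]);print(s["position"],R.T@s["wrist_force"],R.T@s["torque"],s["finger_gap"],s["gripper_force"])
```

```text
[ 0.5397 -0.2189  0.0867] [-0.3789 -0.82   -7.8633] [ 0.0988 -0.1451 -0.0064] 0.22991072975485427 44.54740226268768
```

Emit:
play_rows(
  increments=[
    {"xyz":[0,0,0.001],"dr":[0,0,0]},
    {"xyz":[0,0,0.002],"dr":[0,0,0]},
    {"xyz":[0,0,0.0022],"dr":[0,0,0]},
    {"xyz":[0,0,0.0022],"dr":[0,0,0]},
    {"xyz":[0,0,0.0022],"dr":[0,0,0]},
    {"xyz":[0,0,0.0022],"dr":[0,0,0]},
  ],
)

```text
time: 7.07
position: [0.5397, -0.2189, 0.0852]
tool_rot: [[0.623, 0.782, -0.0], [0.782, -0.623, 0.0], [-0.0, -0.0, -1.0]]
wrist_force: [-1.4, 0.4, 11.0]
finger_gap: 0.231
gripper_force: 44.9
```

Run:
```python
from h import *
np.set_printoptions(precision=4,suppress=True)
s=robot.state();R=np.array(s["tool_rot"]);print(s["position"],R.T@s["wrist_force"],R.T@s["torque"],s["finger_gap"],s["gripper_force"])
```

```text
[ 0.5397 -0.2189  0.0852] [ -0.5305  -1.3096 -10.9745] [ 0.3188 -0.1439 -0.023 ] 0.23061307464474695 44.880584478378296
```

Emit:
play_rows(
  increments=[
    {"xyz":[0,0,0.0005],"dr":[0,0,0]},
    {"xyz":[0,0,0.0005],"dr":[0,0,-0.03]},
    {"xyz":[0,0,0.0005],"dr":[0,0,-0.08]},
    {"xyz":[0,0,0.0005],"dr":[0,0,-0.12]},
    {"xyz":[0,0,0.0005],"dr":[0,0,-0.15]},
    {"xyz":[0,0,0.0005],"dr":[0,0,-0.15]},
    {"xyz":[0,0,0.0005],"dr":[0,0,-0.15]},
  ],
)

```text
time: 7.65
position: [0.5396, -0.2189, 0.0849]
tool_rot: [[0.499, 0.867, -0.001], [0.867, -0.499, 0.0], [-0.0, -0.001, -1.0]]
wrist_force: [-2.9, 0.9, 11.7]
finger_gap: 0.23
gripper_force: 44.9
```

```bash
cat > st.py <<'E'
from h import *
np.set_printoptions(precision=4,suppress=True)
s=robot.state();R=np.array(s["tool_rot"]);print(s["time"],s["position"],"yaw",np.arctan2(R[1,0],R[0,0]),"F",R.T@s["wrist_force"],"M",R.T@s["torque"],s["finger_gap"],s["gripper_force"])
E
python3 st.py
```

```text
7.65 [ 0.5396 -0.2189  0.0849] yaw 1.04821895228406 F [ -0.6944  -3.0054 -11.6628] M [ 0.4532 -0.0921 -0.0141] 0.2298253175459766 44.94616448879242
```

Emit:
play_rows(
  increments=[
    {"xyz":[0,0,0],"dr":[0,0,-0.05]},
    {"xyz":[0,0,0],"dr":[0,0,-0.1]},
    {"xyz":[0,0,0],"dr":[0,0,-0.15]},
    {"xyz":[0,0,0],"dr":[0,0,-0.2]},
    {"xyz":[0,0,0],"dr":[0,0,-0.25]},
    {"xyz":[0,0,0],"dr":[0,0,-0.28]},
    {"xyz":[0,0,0],"dr":[0,0,-0.3]},
    {"xyz":[0,0,0],"dr":[0,0,-0.3]},
    {"xyz":[0,0,0],"dr":[0,0,-0.3]},
  ],
)

```text
time: 8.4
position: [0.5394, -0.2188, 0.0848]
tool_rot: [[0.221, 0.975, -0.001], [0.975, -0.221, 0.0], [0.0, -0.001, -1.0]]
wrist_force: [-3.1, 1.0, 11.7]
finger_gap: 0.234
gripper_force: 44.9
```

```bash
python3 st.py
```

```text
8.4 [ 0.5394 -0.2188  0.0848] yaw 1.3483405966810658 F [  0.276   -3.2745 -11.7399] M [ 0.5593 -0.0059  0.0196] 0.23385554037177536 44.94670271873474
```

Emit:
play_rows(
  increments=[
    {"xyz":[0,0,0],"dr":[0,0,-0.05]},
    {"xyz":[0,0,0],"dr":[0,0,-0.1]},
    {"xyz":[0,0,0],"dr":[0,0,-0.15]},
    {"xyz":[0,0,0],"dr":[0,0,-0.2]},
    {"xyz":[0,0,0],"dr":[0,0,-0.25]},
    {"xyz":[0,0,0],"dr":[0,0,-0.3]},
    {"xyz":[0,0,0],"dr":[0,0,-0.35]},
    {"xyz":[0,0,0],"dr":[0,0,-0.38]},
    {"xyz":[0,0,0],"dr":[0,0,-0.4]},
    {"xyz":[0,0,0],"dr":[0,0,-0.4]},
    {"xyz":[0,0,0],"dr":[0,0,-0.4]},
  ],
)

```text
time: 9.32
position: [0.5391, -0.2188, 0.0847]
tool_rot: [[-0.177, 0.984, -0.002], [0.984, 0.177, 0.0], [0.001, -0.002, -1.0]]
wrist_force: [-3.7, 0.5, 11.6]
finger_gap: 0.232
gripper_force: 45.0
```

```bash
python3 st.py
```

```text
9.3167 [ 0.5391 -0.2188  0.0847] yaw 1.7484957510647199 F [  1.1887  -3.6135 -11.6404] M [0.577  0.2523 0.0446] 0.23170890184518747 44.98941779136658
```

Emit:
play_rows(
  increments=[
    {"xyz":[0,0,0],"dr":[0,0,-0.03]},
    {"xyz":[0,0,0],"dr":[0,0,-0.06]},
    {"xyz":[0,0,0],"dr":[0,0,-0.09]},
    {"xyz":[0,0,0],"dr":[0,0,-0.12]},
    {"xyz":[0,0,0],"dr":[0,0,-0.12]},
  ],
)

```text
time: 9.73
position: [0.539, -0.2188, 0.0847]
tool_rot: [[-0.294, 0.956, -0.002], [0.956, 0.294, 0.0], [0.001, -0.002, -1.0]]
wrist_force: [-3.8, 0.3, 11.8]
finger_gap: 0.23
gripper_force: 45.0
```

```bash
python3 st.py
```

```text
9.7333 [ 0.539  -0.2188  0.0847] yaw 1.8693910208425868 F [  1.4491  -3.6015 -11.7422] M [ 0.6557  0.3344 -0.0404] 0.2300263884275498 45.002957582473755
```

Emit:
play_rows(
  increments=[
    {"xyz":[0,0,0],"dr":[0,0,-0.03]},
    {"xyz":[0,0,0],"dr":[0,0,-0.06]},
    {"xyz":[0,0,0],"dr":[0,0,-0.07]},
    {"xyz":[0,0,0],"dr":[0,0,-0.07]},
  ],
)

```text
time: 10.07
position: [0.539, -0.2188, 0.0847]
tool_rot: [[-0.36, 0.933, -0.002], [0.933, 0.36, 0.0], [0.001, -0.002, -1.0]]
wrist_force: [-4.3, 0.3, 11.3]
finger_gap: 0.23
gripper_force: 45.0
```

```bash
python3 st.py
```

```text
10.0667 [ 0.539  -0.2188  0.0847] yaw 1.9387266931106066 F [  1.8445  -3.8851 -11.3295] M [ 0.6333  0.3088 -0.0153] 0.2300135248337361 45.00799298286438
```

Turned 1.04 rad so far with no resisting moment; I continue in small steps.

Emit:
play_rows(
  increments=[
    {"xyz":[0,0,0],"dr":[0,0,-0.03]},
    {"xyz":[0,0,0],"dr":[0,0,-0.06]},
    {"xyz":[0,0,0],"dr":[0,0,-0.06]},
  ],
)

```text
time: 10.32
position: [0.539, -0.2189, 0.0847]
tool_rot: [[-0.416, 0.91, -0.002], [0.91, 0.416, 0.0], [0.001, -0.002, -1.0]]
wrist_force: [-2.9, 0.1, 11.5]
finger_gap: 0.228
gripper_force: 45.0
```

```bash
python3 st.py
```

```text
10.3167 [ 0.539  -0.2189  0.0847] yaw 1.9994574918525647 F [  1.306   -2.6215 -11.4534] M [ 0.6717  0.3203 -0.0696] 0.22829794010651572 45.013264417648315
```

Emit:
play_rows(
  increments=[
    {"xyz":[0,0,0],"dr":[0,0,-0.03]},
    {"xyz":[0,0,0],"dr":[0,0,-0.05]},
    {"xyz":[0,0,0],"dr":[0,0,-0.05]},
  ],
)

```text
time: 10.57
position: [0.5389, -0.2188, 0.0846]
tool_rot: [[-0.46, 0.888, -0.003], [0.888, 0.46, 0.0], [0.001, -0.002, -1.0]]
wrist_force: [-4.6, 0.1, 12.3]
finger_gap: 0.229
gripper_force: 45.0
```

```bash
python3 st.py
```

```text
10.5667 [ 0.5389 -0.2188  0.0846] yaw 2.0491720326419367 F [  2.2229  -4.0757 -12.2555] M [ 0.635   0.44   -0.0614] 0.22884949917142294 45.016295313835144
```

Emit:
play_rows(
  increments=[
    {"xyz":[0,0,0],"dr":[0,0,-0.02]},
    {"xyz":[0,0,0],"dr":[0,0,-0.04]},
    {"xyz":[0,0,0],"dr":[0,0,-0.04]},
    {"xyz":[0,0,0],"dr":[0,0,-0.04]},
  ],
)

```text
time: 10.9
position: [0.5389, -0.2189, 0.0846]
tool_rot: [[-0.495, 0.869, -0.003], [0.869, 0.495, 0.0], [0.002, -0.002, -1.0]]
wrist_force: [-4.2, 0.6, 11.7]
finger_gap: 0.234
gripper_force: 45.0
```

```bash
python3 st.py
```

```text
10.9 [ 0.5389 -0.2189  0.0846] yaw 2.0885560166018378 F [  2.5674  -3.3638 -11.7253] M [ 0.5901  0.4047 -0.0057] 0.23448589855210675 45.018691420555115
```

Emit:
play_rows(
  increments=[
    {"xyz":[0,0,0],"dr":[0,0,-0.02]},
    {"xyz":[0,0,0],"dr":[0,0,-0.04]},
    {"xyz":[0,0,0],"dr":[0,0,-0.04]},
    {"xyz":[0,0,0],"dr":[0,0,-0.04]},
  ],
)

```text
time: 11.23
position: [0.5389, -0.2189, 0.0846]
tool_rot: [[-0.529, 0.848, -0.003], [0.848, 0.529, 0.0], [0.002, -0.002, -1.0]]
wrist_force: [-3.6, 1.0, 12.1]
finger_gap: 0.229
gripper_force: 45.0
```

```bash
python3 st.py
```

```text
11.2333 [ 0.5389 -0.2189  0.0846] yaw 2.1285486671735576 F [  2.7733  -2.6071 -12.1378] M [ 0.619   0.4375 -0.0201] 0.22926662212418233 45.020533204078674
```

Emit:
play_rows(
  increments=[
    {"xyz":[0,0,0],"dr":[0,0,-0.02]},
    {"xyz":[0,0,0],"dr":[0,0,-0.04]},
    {"xyz":[0,0,0],"dr":[0,0,-0.04]},
    {"xyz":[0,0,0],"dr":[0,0,-0.04]},
  ],
)

```text
time: 11.57
position: [0.5389, -0.2189, 0.0846]
tool_rot: [[-0.563, 0.827, -0.003], [0.827, 0.563, 0.0], [0.002, -0.002, -1.0]]
wrist_force: [-4.3, 0.0, 11.8]
finger_gap: 0.227
gripper_force: 45.0
```

```bash
python3 st.py
```

```text
11.5667 [ 0.5389 -0.2189  0.0846] yaw 2.1686102133555947 F [  2.4728  -3.5937 -11.772 ] M [ 0.6603  0.4058 -0.0208] 0.22691808872835947 45.021904706954956
```

Emit:
play_rows(
  increments=[
    {"xyz":[0,0,0],"dr":[0,0,-0.02]},
    {"xyz":[0,0,0],"dr":[0,0,-0.03]},
    {"xyz":[0,0,0],"dr":[0,0,-0.03]},
    {"xyz":[0,0,0],"dr":[0,0,-0.03]},
  ],
)

```text
time: 11.9
position: [0.5388, -0.2189, 0.0846]
tool_rot: [[-0.586, 0.81, -0.003], [0.81, 0.586, 0.0], [0.002, -0.002, -1.0]]
wrist_force: [-4.3, 0.1, 12.0]
finger_gap: 0.229
gripper_force: 45.0
```

```bash
python3 st.py
```

```text
11.9 [ 0.5388 -0.2189  0.0846] yaw 2.1973334922365586 F [  2.6877  -3.4551 -11.9527] M [0.6543 0.4354 0.2589] 0.22881541945337255 45.020703077316284
```

The moment about the tool axis rose to 0.26 N m after 1.3 rad, so the knob is at the OFF end stop. I ease back a little and let it spring up while still gripped.

Emit:
play_rows(
  increments=[
    {"xyz":[0,0,0],"dr":[0,0,0.008]},
    {"xyz":[0,0,-0.001],"dr":[0,0,0.008]},
    {"xyz":[0,0,-0.002],"dr":[0,0,0.008]},
    {"xyz":[0,0,-0.003],"dr":[0,0,0.008]},
    {"xyz":[0,0,-0.004],"dr":[0,0,0.008]},
    {"xyz":[0,0,-0.005],"dr":[0,0,0.008]},
    {"xyz":[0,0,-0.0055],"dr":[0,0,0.008]},
    {"xyz":[0,0,-0.0055],"dr":[0,0,0.008]},
    {"xyz":[0,0,-0.0055],"dr":[0,0,0.008]},
  ],
)

```text
time: 12.65
position: [0.5388, -0.2188, 0.0881]
tool_rot: [[-0.58, 0.814, -0.002], [0.814, 0.58, 0.0], [0.001, -0.001, -1.0]]
wrist_force: [-1.9, -1.6, 5.4]
finger_gap: 0.231
gripper_force: 44.5
```

```bash
python3 st.py
```

```text
12.65 [ 0.5388 -0.2188  0.0881] yaw 2.1897465228036177 F [-0.2175 -2.5265 -5.3665] M [ 0.5117 -0.102   0.1201] 0.23092164413144947 44.534202218055725
```

Emit:
play_rows(
  increments=[
    {"xyz":[0,0,-0.0005],"dr":[0,0,0.002]},
    {"xyz":[0,0,-0.0009],"dr":[0,0,0.002]},
    {"xyz":[0,0,-0.0009],"dr":[0,0,0.002]},
    {"xyz":[0,0,-0.0009],"dr":[0,0,0.002]},
  ],
)

```text
time: 12.98
position: [0.5388, -0.2188, 0.0885]
tool_rot: [[-0.579, 0.815, -0.002], [0.815, 0.579, 0.0], [0.001, -0.001, -1.0]]
wrist_force: [-2.0, -3.8, 3.6]
finger_gap: 0.231
gripper_force: 44.3
```

```bash
python3 st.py
```

```text
12.9833 [ 0.5388 -0.2188  0.0885] yaw 2.1880568291687825 F [-1.9323 -3.8931 -3.5641] M [ 0.7892 -0.2378  0.1631] 0.2308094980398202 44.311745166778564
```

Emit:
play_rows(
  increments=[
    {"xyz":[0,0,0],"dr":[0,0,0]},
    {"xyz":[0,0,0],"dr":[0,0,0]},
    {"xyz":[0,0,0],"dr":[0,0,0]},
    {"xyz":[0,0,0],"dr":[0,0,0]},
    {"xyz":[0,0,0],"dr":[0,0,0]},
    {"xyz":[0,0,-0.01],"dr":[0,0,0]},
    {"xyz":[0,0,-0.03],"dr":[0,0,0]},
    {"xyz":[0,0,-0.06],"dr":[0,0,0]},
    {"xyz":[0,0,-0.08],"dr":[0,0,0]},
    {"xyz":[0,0,-0.08],"dr":[0,0,0]},
  ],
  claw=0.4,
)

```text
time: 13.82
position: [0.5423, -0.2202, 0.1756]
tool_rot: [[-0.579, 0.815, 0.009], [0.815, 0.579, -0.005], [-0.009, 0.004, -1.0]]
wrist_force: [1.1, -0.9, 1.3]
finger_gap: 0.598
gripper_force: 0.0
```

```bash
python3 st.py
python3 - <<'E'
from h import *
print(rows_to((.537,-.115,.17),1.2))
im=robot.get_image("scene");cv2.imwrite("pics/k.png",cv2.resize(im["image"][235:335,160:290,::-1],None,fx=5,fy=5,interpolation=2))
E
```

```text
13.8167 [ 0.5423 -0.2202  0.1756] yaw 2.1879725173744453 F [-1.4076  0.4253 -1.3153] M [-0.0215 -0.0299  0.0303] 0.5978207813926736 0.0
(array([0.0889, 0.0566, 0.005 ]), array([0.0085, 0.0064, 0.988 ]))
```

View pics/k.png

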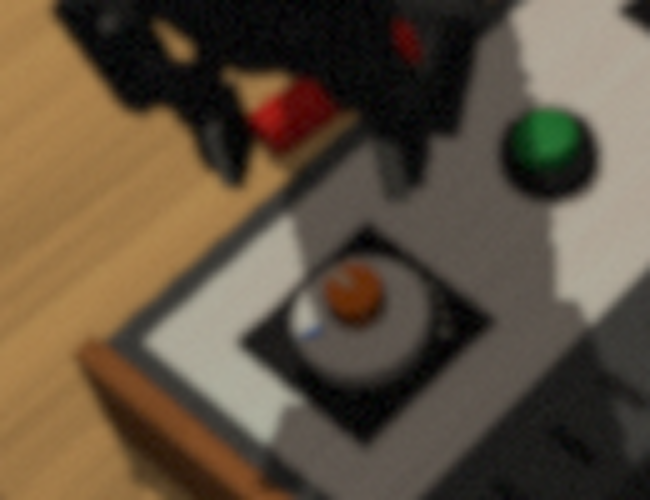

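The white line now points at the robot (OFF), the knob is up, and the blue mark is still at about (222,301), so the ring has not moved. Next is the green button.

Emit:
play_rows(
  increments=[
    {"xyz":[0.03,0.02,0],"dr":[0,0,0.1]},
    {"xyz":[0.06,0.04,0],"dr":[0,0,0.2]},
    {"xyz":[0.091,0.056,0],"dr":[0,0,0.3]},
    {"xyz":[0.091,0.056,0],"dr":[0,0,0.4]},
    {"xyz":[0.091,0.056,0],"dr":[0,0,0.5]},
    {"xyz":[0.091,0.056,0],"dr":[0,0,0.6]},
    {"xyz":[0.091,0.056,0],"dr":[0,0,0.6]},
    {"xyz":[0.091,0.056,0],"dr":[0,0,0.6]},
    {"xyz":[0.091,0.056,0],"dr":[0,0,0.6]},
    {"xyz":[0.091,0.056,0],"dr":[0,0,0.6]},
  ],
  claw=1.0,
)

```text
time: 14.7
position: [0.532, -0.112, 0.1684]
tool_rot: [[-0.018, 1.0, -0.002], [1.0, 0.018, 0.001], [0.001, -0.001, -1.0]]
wrist_force: [-0.6, 0.3, 0.6]
finger_gap: 0.0
gripper_force: 0.0
```

```bash
python3 st.py
python3 - <<'E'
from h import *
print(rows_to((.536,-.1138,.095),1.588))
ims={c:robot.get_image(c) for c in("scene","top")}
rs=[]
for c in ims:
    for n in("start_top","knob_top","tone_mark"):
        print(c,n,[(np.round(q["point"],1),round(q["confidence"],2)) for q in robot.mark_of(c,n)[:2]])
im=ims["scene"];cv2.imwrite("pics/k2.png",cv2.resize(im["image"][220:320,200:330,::-1],None,fx=5,fy=5,interpolation=2))
E
```

```text
14.7 [ 0.532  -0.112   0.1684] yaw 1.588866847675106 F [ 0.2749 -0.5494 -0.5944] M [-0.0201  0.0665  0.0627] 0.00035500568326389434 0.0
(array([-0.0019,  0.0041,  0.0734]), array([-0.0015, -0.001 ,  0.0009]))
scene start_top [(array([347.6, 331.2]), 0.74), (array([269. , 260.4]), 0.48)]
scene knob_top [(array([228.5, 293.7]), 0.63), (array([232.9, 246.7]), 0.56)]
scene tone_mark [(array([220.8, 302.7]), 0.72)]
top start_top [(array([358.8, 187.9]), 0.54), (array([137.5, 298.9]), 0.28)]
top knob_top [(array([414.3, 258.1]), 0.6)]
top tone_mark [(array([421.9, 265.7]), 0.57)]
```

View pics/k2.png

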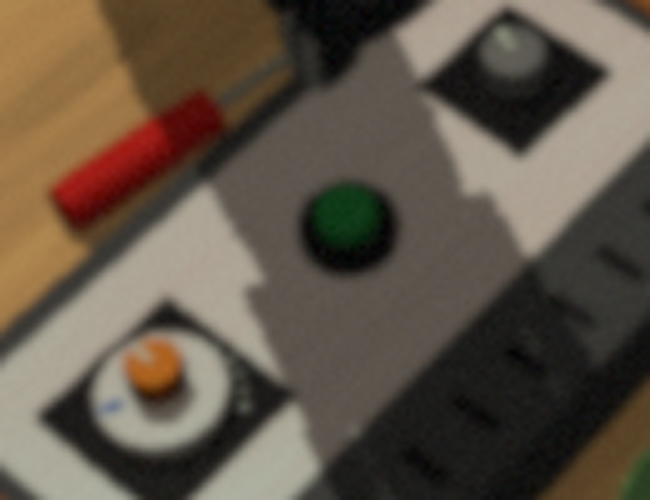

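The knob is up at OFF and the ring mark is unmoved; the green button at pixel (269,264) is free below the tool. I lower the shut fingertips onto it.

Emit:
play_rows(
  increments=[
    {"xyz":[-0.002,0.004,0.03],"dr":[0,0,0]},
    {"xyz":[-0.002,0.004,0.055],"dr":[0,0,0]},
    {"xyz":[-0.002,0.004,0.068],"dr":[0,0,0]},
    {"xyz":[-0.002,0.004,0.072],"dr":[0,0,0]},
    {"xyz":[-0.002,0.004,0.072],"dr":[0,0,0]},
    {"xyz":[-0.002,0.004,0.072],"dr":[0,0,0]},
    {"xyz":[-0.002,0.004,0.072],"dr":[0,0,0]},
  ],
)

```text
time: 15.68
position: [0.5374, -0.1143, 0.0986]
tool_rot: [[-0.017, 1.0, 0.002], [1.0, 0.017, -0.001], [-0.001, 0.002, -1.0]]
wrist_force: [0.9, 0.3, 0.0]
finger_gap: -0.003
gripper_force: 0.0
```

```bash
python3 st.py
```

```text
15.6833 [ 0.5374 -0.1143  0.0986] yaw 1.587878604759592 F [ 0.2598  0.8931 -0.0145] M [-0.0053  0.0101  0.013 ] -0.002713791535901858 0.0
```

Emit:
play_rows(
  increments=[
    {"xyz":[0,0,0.003],"dr":[0,0,0]},
    {"xyz":[0,0,0.006],"dr":[0,0,0]},
    {"xyz":[0,0,0.008],"dr":[0,0,0]},
    {"xyz":[0,0,0.008],"dr":[0,0,0]},
    {"xyz":[0,0,0.008],"dr":[0,0,0]},
  ],
)

```text
time: 16.1
position: [0.5361, -0.1138, 0.0887]
tool_rot: [[-0.017, 1.0, -0.001], [1.0, 0.017, 0.001], [0.001, -0.001, -1.0]]
wrist_force: [0.3, -0.9, -0.0]
finger_gap: 0.0
gripper_force: 0.0
```

```bash
python3 st.py
```

```text
16.1 [ 0.5361 -0.1138  0.0887] yaw 1.5877785667831674 F [-0.8887  0.3314  0.0142] M [ 0.0226  0.0116 -0.0154] 0.00020233261671790358 0.0
```

Emit:
play_rows(
  increments=[
    {"xyz":[0,0,0.001],"dr":[0,0,0]},
    {"xyz":[0,0,0.002],"dr":[0,0,0]},
    {"xyz":[0,0,0.003],"dr":[0,0,0]},
    {"xyz":[0,0,0.004],"dr":[0,0,0]},
    {"xyz":[0,0,0.004],"dr":[0,0,0]},
    {"xyz":[0,0,0.004],"dr":[0,0,0]},
  ],
)

```text
time: 16.6
position: [0.5363, -0.1139, 0.0851]
tool_rot: [[-0.017, 1.0, -0.001], [1.0, 0.017, 0.001], [0.001, -0.001, -1.0]]
wrist_force: [-1.1, -0.1, 1.3]
finger_gap: 0.002
gripper_force: 0.9
```

Emit:
play_rows(
  increments=[
    {"xyz":[0,0,0.001],"dr":[0,0,0]},
    {"xyz":[0,0,0.002],"dr":[0,0,0]},
    {"xyz":[0,0,0.002],"dr":[0,0,0]},
    {"xyz":[0,0,0.002],"dr":[0,0,0]},
  ],
)

```text
time: 16.93
position: [0.5363, -0.1139, 0.0831]
tool_rot: [[-0.017, 1.0, -0.001], [1.0, 0.017, 0.001], [0.001, -0.001, -1.0]]
wrist_force: [-1.4, 0.4, 3.5]
finger_gap: -0.001
gripper_force: 1.5
```

Emit:
play_rows(
  increments=[
    {"xyz":[0,0,0.001],"dr":[0,0,0]},
    {"xyz":[0,0,0.002],"dr":[0,0,0]},
    {"xyz":[0,0,0.002],"dr":[0,0,0]},
    {"xyz":[0,0,0.002],"dr":[0,0,0]},
  ],
)

```text
time: 17.27
position: [0.5363, -0.1139, 0.081]
tool_rot: [[-0.017, 1.0, -0.001], [1.0, 0.017, 0.001], [0.001, -0.001, -1.0]]
wrist_force: [-1.7, 0.7, 3.5]
finger_gap: -0.0
gripper_force: 2.1
```

Emit:
play_rows(
  increments=[
    {"xyz":[0,0,0.001],"dr":[0,0,0]},
    {"xyz":[0,0,0.002],"dr":[0,0,0]},
    {"xyz":[0,0,0.002],"dr":[0,0,0]},
    {"xyz":[0,0,0.002],"dr":[0,0,0]},
  ],
)

```text
time: 17.6
position: [0.5364, -0.1139, 0.08]
tool_rot: [[-0.017, 1.0, -0.001], [1.0, 0.017, 0.001], [0.001, -0.001, -1.0]]
wrist_force: [-3.2, 1.9, 9.6]
finger_gap: -0.003
gripper_force: 4.7
```

Emit:
play_rows(
  increments=[
    {"xyz":[0,0,0.001],"dr":[0,0,0]},
    {"xyz":[0,0,0.001],"dr":[0,0,0]},
    {"xyz":[0,0,0.001],"dr":[0,0,0]},
    {"xyz":[0,0,0.001],"dr":[0,0,0]},
  ],
)

```text
time: 17.93
position: [0.5365, -0.1139, 0.0799]
tool_rot: [[-0.017, 1.0, -0.001], [1.0, 0.017, 0.001], [0.001, -0.001, -1.0]]
wrist_force: [-5.4, 2.4, 14.2]
finger_gap: -0.003
gripper_force: 6.9
```

Force jumped at z = 0.080, about 6 mm below contact, so the button is fully down. I release and retreat.

Emit:
play_rows(
  increments=[
    {"xyz":[0,0,-0.004],"dr":[0,0,0]},
    {"xyz":[0,0,-0.008],"dr":[0,0,0]},
    {"xyz":[0,0,-0.014],"dr":[0,0,0]},
    {"xyz":[0,0,-0.03],"dr":[0,0,0]},
    {"xyz":[0,0,-0.06],"dr":[0,0,0]},
    {"xyz":[0,0,-0.1],"dr":[0,0,0]},
    {"xyz":[0,0,-0.12],"dr":[0,0,0]},
    {"xyz":[0,0,-0.12],"dr":[0,0,0]},
    {"xyz":[0,0,-0.12],"dr":[0,0,0]},
    {"xyz":[0,0,-0.12],"dr":[0,0,0]},
  ],
)

```text
time: 18.77
position: [0.5354, -0.1136, 0.1963]
tool_rot: [[-0.017, 1.0, -0.003], [1.0, 0.017, 0.002], [0.002, -0.003, -1.0]]
wrist_force: [-0.2, -0.2, -0.4]
finger_gap: 0.0
gripper_force: 0.0
```

```bash
python3 st.py
python3 - <<'E'
from h import *
im=robot.get_image("scene");cv2.imwrite("pics/k3.png",cv2.resize(im["image"][210:330,190:340,::-1],None,fx=5,fy=5,interpolation=2))
E
```

```text
18.7667 [ 0.5354 -0.1136  0.1963] yaw 1.587726975779277 F [-0.2141 -0.1979  0.3558] M [-0.0473 -0.0005 -0.0273] 0.00029460984555515165 0.0
```

View pics/k3.png

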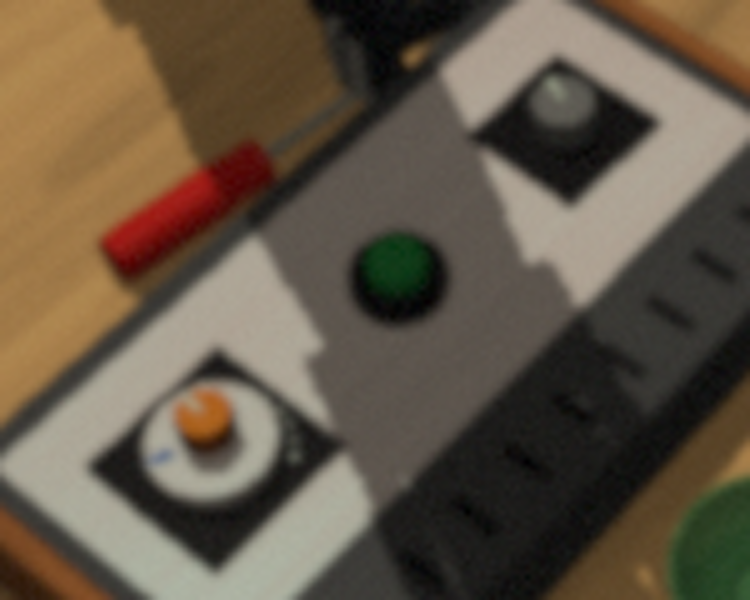

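The button (270,263) is up again, the orange knob (230,293) is up at OFF, the blue mark sits at (222,302) as before, and nothing else has moved. I hand the job in.

```bash
python3 -c "
from station import robot
print(robot.finish_job())"
```

```text
the job is handed in; nothing more can be done
None
```

I turned the orange knob to OFF, pushed in about 3.4 mm to pass the safety stop, and it sprang up again. I then pressed the green button fully down and let it go. The silver ring, grey knob and everything else look unmoved in the pictures, and the job is handed in after about 19 s of robot time; no verdict was returned.

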